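Gauge the depth of the empty dowel socket

ROBOT

A 6-joint arm with a two-finger parallel gripper is mounted at the origin on the work surface. World frame = base frame: x ahead of the robot, y to its left, z up, the work surface at z = 0. Lengths are in m, angles in rad, forces in N, time in s.
With the tool pointing down it reaches from about 0.275 to 0.75 m from the base axis. Payload 10.2 kg.
Tool frame: the origin (TCP) lies midway between the tips of the shut fingers; the grasp point (between the pads) lies 19 mm behind it (env.hold_point_z is the distance from the TCP to the grasp point, in m); x points along the fingers, z is the direction in which the jaws open and shut, and the axes are right-handed (so a half turn about x gives the same grasp; the last joint's range is limited). The gripper opens to 85 mm and grips with 20 to 120 N. Pads are 22 mm wide; open, the fingers measure 114 mm over their backs; the gripper's body (76 mm by 85 mm) begins 54 mm behind the grasp point. The pads swing forward as they close: fully open they stand 13 mm farther back than shut.
Start: joints at [-1.556, 0.313, 1.498, -0, 1.331, -0.223], TCP at [0.124, -0.51, 0.231] pointing down, gripper open.
Joint ranges: [-2.94, 2.94], [-0.97, 2.17], [0.19, 2.56], [-1.23, 4.37], [0.02, 3.11], [-2.88, 2.88]. Speed limits (rad/s): [2.39, 2.39, 3.01, 3.14, 3.14, 3.14].

INTERFACE

Orientations are given as a unit quaternion [x, y, z, w].
In Python, from bench import env, kinematics, monitor, eyes, job gives the robot as it stands. The module is installed in compiled form; this text tells all that it offers. Calls block until the motion is done:
- env.reach(position, orientation): joint-space move of the TCP to a pose.
- env.movel(position, velocity=0.15, frame=None, guard=None): straight line of the TCP; frame=None keeps the orientation; velocity is the mean speed in m/s. With guard (N) it stops when the force on the tool has changed by that much, and returns True; else False.
- env.set_joints(angles): joint-space move.
- env.release() and env.close_gripper(effort=None): open the fingers fully, or close them until they stop; effort is the grip in N (None keeps the last).
- env.hold(seconds).
- kinematics.ik(position, orientation): joint angles nearest the present ones, or None.
- monitor.sense(): the state.
- eyes.grab_frame(name): name is "side" or "top"; returns a dict with "frame" (480x640x3 uint8, red, green, blue), "mtx" (3x3 intrinsics, pixels), "view" (4x4, takes a point from world to camera coordinates). Camera axes: x right, y down, z forward; pixel columns grow to the right and rows downward; lengths in m; the calibration is good to about 2 mm. A picture is of the moment at which its call begins. There is no depth.
A pose or a line that the arm cannot do raises env.MotionError and nothing moves.
- job.hand_in(): hands the job in, once; it reports no verdict.
The state is a dict: "clock": time; "joints": joint angles; "qvel": joint speeds; "joint_efforts": joint torques, N m; "position": TCP position; "ee_rot": TCP orientation; "contact_force": force on the tool from outside, world axes, zero at the start; "ft_torque": the same for the moment, N m; "finger_gap": opening from 0.0 (shut) to 1.0 (fully open).
Only numpy, scipy, OpenCV 4.12 (cv2) and the standard library are available. Lean on these libraries where they do the work, as an engineer would, in place of code of your own. Each camera call takes 0.05 s, during which the arm holds its last target.

TASK

A dowel is missing from the pine jar rail and a new one has to be cut. Take the depth gauge out of its stand and lower it upright into the rail's one empty socket, gently but firmly until the rod stands on the bottom, so that the rail's top pushes the stiff collar up the rod and the collar marks the depth. Leave the gauge standing there, bottomed and with the collar down on the rail, press no harder than you must (never more than 25 N), and do not disturb the other kitchen things.

Things in the scene. Friction and masses are not known exactly. Their poses are not given: they have to be found in the camera images.
- gauge_grip (a point): centre of the depth gauge's grip. The gauge is a loose upright steel rod, 12 mm across, with a square wooden grip on top, 22 x 22 mm and 36 mm tall, whose flat sides face the gauge's own x and y; the whole gauge is 186 mm long, 0.15 kg give or take a third, z points up along the rod. This point is 168 mm above the rod's lower end. At the start the gauge stands loosely upright in its stand
- gauge_tip (a point): centre of the flat lower end of the gauge's rod, axes as the grip's
- collar_under (a point): centre of the underside of the gauge's collar: a dark steel disc, 34 mm across and 14 mm thick, that slides stiffly along the rod (about 5 N to move it, stays where it is left; the gauge's own weight does not move it). It starts 25 to 35 mm above the rod's lower end and can be pushed up to 135 mm above it. A small thumb screw juts 8 mm from its side
- stand: the gauge's stand: a fixed dark wooden block, 70 x 70 mm, 40 mm tall, with one hole in the middle of its top, 17 mm across and 20 mm deep; origin at the centre of its underside
- rail: the jar rail: a fixed block of pine, 60 mm (its x) by 150 mm (its y) and 90 mm tall, with three sockets in a row along its y axis. Two of them, at y = 0 and y = +47 mm, hold dowels 16 mm thick that stand 42 mm above the block's top; the third, at y = -47 mm, is empty. Origin at the centre of its underside
- socket_mouth (a point): centre of the empty socket's mouth, level with the rail's top; z up. The socket is a straight upright blind hole, 17 mm across with a 2 mm chamfer, and its flat bottom is faced with a firm cork pad that gives about 1 mm for every 9 N and springs back. Its depth is not known beforehand: somewhere from 45 to 75 mm
- jar_a: small closed glass jar, 68 mm across, 110 mm tall; origin at the centre of its underside
- jar_b: larger closed glass jar, 80 mm across, 120 mm tall; origin at the centre of its underside
- bowl: white ceramic bowl, 130 mm across, 55 mm tall; origin at the centre of its underside
- funnel: stainless funnel standing mouth down, 110 mm across, 115 mm tall; origin at the centre of its underside
- opener: blue plastic jar opener lying flat, about 183 mm long (105 mm on the handle side of its origin, 78 mm on the head side, along its x axis), 66 mm wide, 22 mm thick; origin on its underside
- lid_a: loose steel jar lid lying flat, 82 mm across, 9 mm thick; origin at the centre of its underside
Not all that is in view belongs to the job. Leave any green or orange look-alike of the part that bears gauge_grip alone. Leave any black or red look-alike of the rail alone.

How it is judged:
By the outcome, as a careful person would: the job done as asked, in the order asked, and still so for the second after the job is handed in, with the robot touching nothing.
It also fails if it takes over 48 s, if anything falls off the work surface, if the arm or the gripper's body presses on something with over 40 N, if the wrist force passes 120 N, or if a joint passes its speed limit or range.

## Working session

There is one attempt and no reset: what is moved stays moved. The work goes in short steps, each a Python script; the robot and the scene stay as the last script left them, time stands still between calls to the robot, and variables do not carry over. Pictures are saved under pics/ and viewed, and the job is handed in when it is done.

```bash
mkdir -p pics; python3 - <<'E'
from bench import env, kinematics, monitor, eyes, job
import cv2, numpy as np
for n in("side","top"):
    f=eyes.grab_frame(n); cv2.imwrite(f"pics/{n}0.png",f["frame"][:,:,::-1]); np.savez(f"{n}0.npz",**f)
    print(n,f["mtx"].round(1).tolist(),f["view"].round(4).tolist())
s=monitor.sense();print(s)
E
```

```text
side [[551.4, 0.0, 312.5], [0.0, 551.4, 236.1], [0.0, 0.0, 1.0]] [[-0.9997, -0.0217, -0.0086, 0.5586], [-0.0089, 0.6926, -0.7212, 0.0793], [0.0216, -0.721, -0.6926, 1.2208], [0.0, 0.0, 0.0, 1.0]]
top [[522.7, 0.0, 317.5], [0.0, 522.7, 237.6], [0.0, 0.0, 1.0]] [[0.0013, -0.9998, -0.0193, 0.0556], [-0.9957, 0.0005, -0.0926, 0.5538], [0.0926, 0.0193, -0.9955, 1.1581], [0.0, 0.0, 0.0, 1.0]]
{'clock': 0.1, 'joints': array([-1.55638804e+00,  3.13398730e-01,  1.49832707e+00,  8.25881351e-05,
        1.33102159e+00, -2.23414976e-01]), 'qvel': array([ 0.00031743,  0.00062142, -0.00330452,  0.00045786, -0.00024329,
        0.00134643]), 'joint_efforts': array([ 2.72220161e-03, -4.12896931e+01, -2.60138744e+01, -1.54573809e-04,
        3.01057946e-03, -8.39119622e-06]), 'position': array([ 0.12368128, -0.50999946,  0.23080273]), 'ee_rot': array([ 0.43749384,  0.55601554, -0.43682369,  0.55554562]), 'contact_force': array([-0.26562922,  0.17818587,  0.44878903]), 'ft_torque': array([0.02676138, 0.00845828, 0.02109249]), 'finger_gap': 0.9988441498947055}
```

View pics/side0.png

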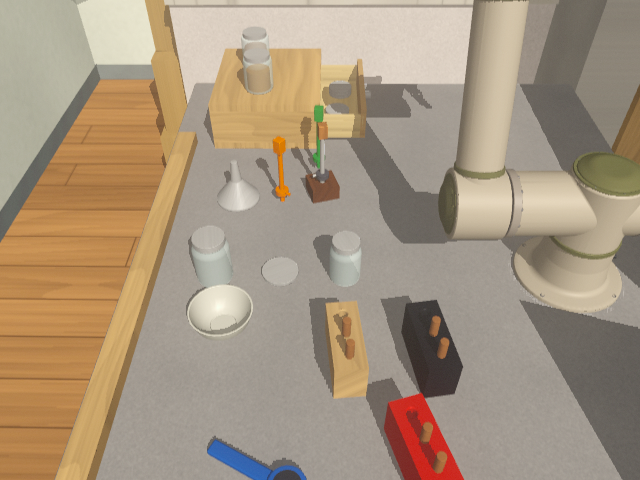

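View pics/top0.png

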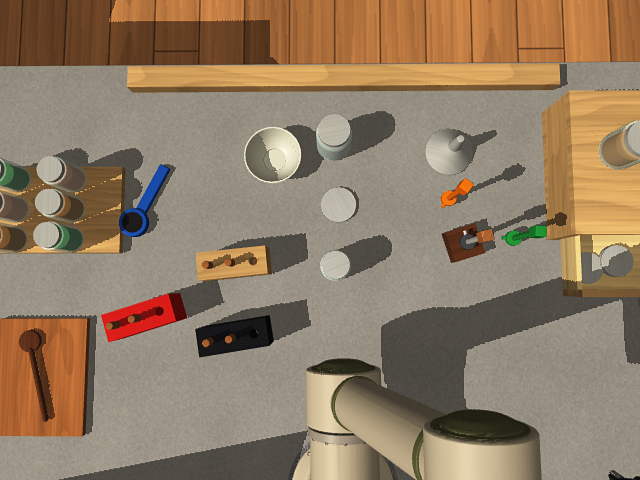

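```bash
python3 - <<'E'
import cv2
s=cv2.imread("pics/side0.png");t=cv2.imread("pics/top0.png")
z=lambda im,x,y,w,h,k,n:cv2.imwrite(n,cv2.resize(im[y:y+h,x:x+w],None,fx=k,fy=k,interpolation=cv2.INTER_CUBIC))
a=lambda im,x,y,w,h,k:cv2.resize(im[y:y+h,x:x+w],None,fx=k,fy=k,interpolation=cv2.INTER_CUBIC)
import numpy as np
cv2.imwrite("pics/c1.png",np.hstack([a(s,290,95,65,110,5),a(t,435,200,75,110*1,5)]))
cv2.imwrite("pics/c2.png",np.hstack([a(s,315,290,65,110,5),a(t,190,205,90,110,5)]))
E
```

```text
(no output)
```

View pics/c1.png

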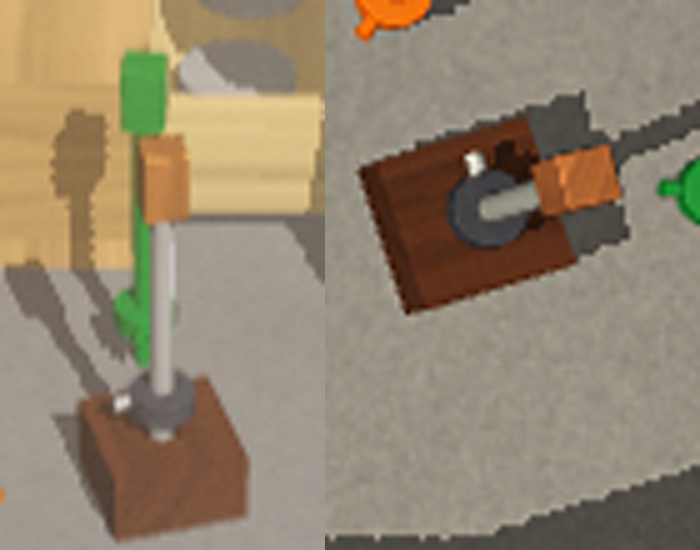

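View pics/c2.png

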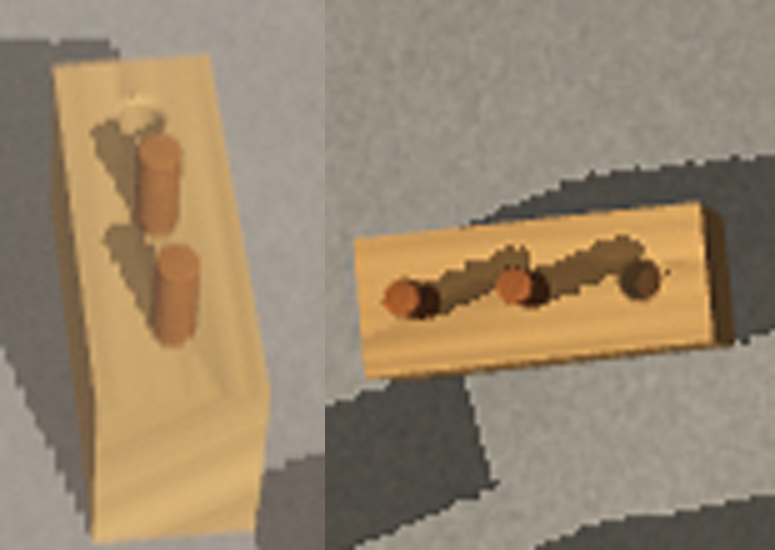

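```bash
cat > h.py <<'E'
import numpy as np, cv2
from scipy.optimize import least_squares
from scipy.spatial.transform import Rotation as R
C={n:np.load(f"{n}0.npz") for n in("side","top")}
def proj(n,P):
    P=np.atleast_2d(P);c=C[n];q=P@c["view"][:3,:3].T+c["view"][:3,3];q=q@c["mtx"].T;return q[:,:2]/q[:,2:]
def tri(ps,pt):
    f=lambda X:np.r_[proj("side",X)[0]-ps,proj("top",X)[0]-pt]
    r=least_squares(f,[.5,0,.1]);return r.x,r.fun
def onplane(n,p,z):
    f=lambda X:proj(n,[X[0],X[1],z])[0]-p
    return np.r_[least_squares(f,[.5,0]).x,z]
E
python3 - <<'E'
from h import *
T=lambda u,v:(435+(u-325)/5,200+v/5); S=lambda u,v:(290+u/5,95+v/5)
T2=lambda u,v:(190+(u-325)/5,205+v/5); S2=lambda u,v:(315+u/5,290+v/5)
p=lambda l,x:print(l,*[np.round(a,4) for a in (x if isinstance(x,tuple) else (x,))])
p("socket T",onplane("top",T2(640,280),.09));p("socket S",onplane("side",S2(138,116),.09))
for a in[(402,298),(514,286)]:p("dowT",onplane("top",T2(*a),.132))
for a in[(177,260),(160,150)]:p("dowS",onplane("side",S2(*a),.132))
for a in [(355,238),(700,203),(715,345),(367,378)]:p("railT",onplane("top",T2(*a),.09))
for a in [(52,66),(208,56),(268,398)]:p("railS",onplane("side",S2(*a),.09))
for a in [(378,165),(528,118),(578,262),(420,308)]:p("standT",onplane("top",T(*a),.04))
for a in [(80,402),(207,379),(247,460),(112,480)]:p("standS",onplane("side",S(*a),.04))
p("collar top",onplane("top",T(487,208),.065)); p("collarS",onplane("side",S(162,385),.065))
p("gripTopT",onplane("top",T(583,172),.206))
p("rod bottom S",onplane("side",S(162,434),.04))
p("green T",onplane("top",(511,237),.03));p("orange T",onplane("top",(450,198),.03))
p("greengrip",tri((319,111),(538,232))); p("orangegrip",tri((279,145),(464,186)))
E
python3 - <<'E'
import cv2,numpy as np
s=cv2.imread("pics/side0.png");t=cv2.imread("pics/top0.png")
a=lambda im,x,y,w,h,k:cv2.resize(im[y:y+h,x:x+w],None,fx=k,fy=k,interpolation=cv2.INTER_CUBIC)
cv2.imwrite("pics/c3.png",np.hstack([a(s,308,115,30,45,12),a(t,470,222,35,45,12)]))
E
```

```text
socket T [0.4977 0.1925 0.09  ]
socket S [0.4975 0.1933 0.09  ]
dowT [0.4882 0.2847 0.132 ]
dowT [0.4932 0.2385 0.132 ]
dowS [0.4872 0.2876 0.132 ]
dowS [0.4919 0.2413 0.132 ]
railT [0.5157 0.3154 0.09  ]
railT [0.5307 0.1671 0.09  ]
railT [0.47 0.16 0.09]
railT [0.4558 0.3089 0.09  ]
railS [0.5298 0.1699 0.09  ]
railS [0.4704 0.1641 0.09  ]
railS [0.4553 0.3141 0.09  ]
standT [ 0.5627 -0.2303  0.04  ]
standT [ 0.5838 -0.2974  0.04  ]
standT [ 0.5194 -0.3178  0.04  ]
standT [ 0.4989 -0.2475  0.04  ]
standS [ 0.5814 -0.2906  0.04  ]
standS [ 0.5162 -0.3107  0.04  ]
standS [ 0.4964 -0.2441  0.04  ]
standS [ 0.5636 -0.2276  0.04  ]
collar top [ 0.5413 -0.2715  0.065 ]
collarS [ 0.5393 -0.2724  0.065 ]
gripTopT [ 0.5431 -0.2707  0.206 ]
rod bottom S [ 0.5391 -0.2646  0.04  ]
green T [ 0.5546 -0.3784  0.03  ]
orange T [ 0.6434 -0.2442  0.03  ]
greengrip [ 0.5503 -0.381   0.174 ] [-0.4275 -0.0619 -0.0206  0.3372]
orangegrip [ 0.6428 -0.24    0.1681] [-0.7746 -0.1383 -0.0219  0.6707]
```

View pics/c3.png

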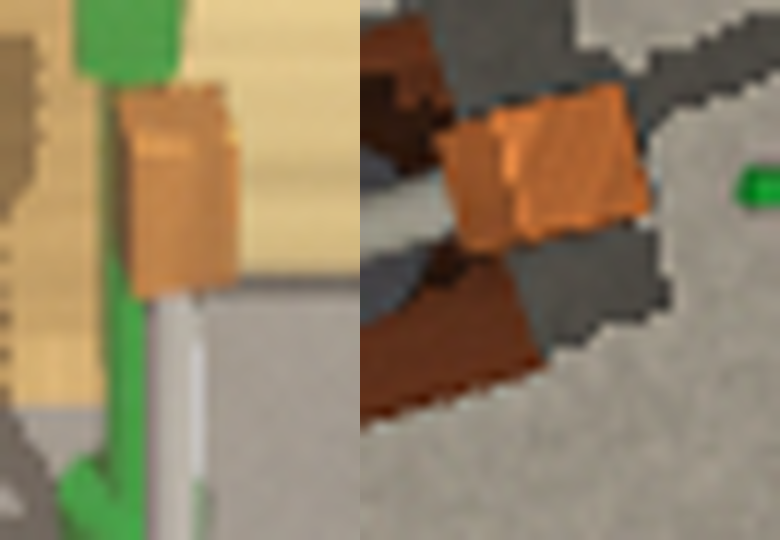

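```bash
python3 - <<'E'
from h import *
T=lambda u,v:(470+(u-360)/12,222+v/12); S=lambda u,v:(308+u/12,115+v/12)
A=np.array([onplane("top",T(*a),.206) for a in[(490,112),(622,85),(652,212),(518,245)]]);print(A.round(4),A.mean(0))
d=A[1]-A[0];print(np.degrees(np.arctan2(d[1],d[0])));d=A[2]-A[1];print(np.degrees(np.arctan2(d[1],d[0])));d=A[2]-A[3];print(np.degrees(np.arctan2(d[1],d[0])));d=A[3]-A[0];print(np.degrees(np.arctan2(d[1],d[0])))
B=np.array([onplane("side",S(*a),.206) for a in[(120,93),(222,85),(238,147),(127,152)]]);print(B.round(4),B.mean(0))
print(onplane("side",S(185,295),.17))
from bench import env,kinematics
for base in (0,):
  for ang in(-107,-17,73,163,-105,-15):
    a=np.radians(ang);z=np.array([np.cos(a),np.sin(a),0]);x=np.array([0,0,-1.]);y=np.cross(z,x)
    q=R.from_matrix(np.c_[x,y,z]).as_quat()
    for P in([.541,-.271,.169],[.541,-.271,.32],[.4975,.193,.33],[.4975,.193,.18]):
        k=kinematics.ik(P,q);print(ang,P,None if k is None else np.round(k,2))
E
```

```text
[[ 0.549  -0.2599  0.206 ]
 [ 0.5533 -0.2809  0.206 ]
 [ 0.533  -0.2851  0.206 ]
 [ 0.5277 -0.2638  0.206 ]] [ 0.54074125 -0.27243463  0.206     ]
-78.41850783193806
-168.47527920875672
-76.15110596136613
-169.76156070449
[[ 0.5501 -0.2757  0.206 ]
 [ 0.5303 -0.2787  0.206 ]
 [ 0.5271 -0.2568  0.206 ]
 [ 0.5485 -0.2548  0.206 ]] [ 0.53899157 -0.26648982  0.206     ]
[ 0.53715802 -0.25987552  0.17      ]
-107 [0.541, -0.271, 0.169] [-0.66  0.54  1.33 -0.    1.27  1.21]
-107 [0.541, -0.271, 0.32] [-0.66  0.46  1.06 -0.    1.62  1.21]
-107 [0.4975, 0.193, 0.33] [ 0.15  0.28  1.28 -0.    1.58  2.02]
-107 [0.4975, 0.193, 0.18] [ 0.15  0.38  1.55 -0.    1.22  2.02]
-17 [0.541, -0.271, 0.169] [-0.66  0.54  1.33 -0.    1.27 -0.36]
-17 [0.541, -0.271, 0.32] [-0.66  0.46  1.06 -0.    1.62 -0.36]
-17 [0.4975, 0.193, 0.33] [ 0.15  0.28  1.28 -0.    1.58  0.45]
-17 [0.4975, 0.193, 0.18] [ 0.15  0.38  1.55 -0.    1.22  0.45]
73 [0.541, -0.271, 0.169] [-0.66  0.54  1.33 -0.    1.27 -1.93]
73 [0.541, -0.271, 0.32] [-0.66  0.46  1.06 -0.    1.62 -1.93]
73 [0.4975, 0.193, 0.33] [ 0.15  0.28  1.28 -0. 
[... 152 characters left out ...]
1, -0.271, 0.32] [-0.66  0.46  1.06  0.    1.62  2.78]
163 [0.4975, 0.193, 0.33] [ 0.15  0.28  1.28 -0.    1.58 -2.69]
163 [0.4975, 0.193, 0.18] [ 0.15  0.38  1.55 -0.    1.22 -2.69]
-105 [0.541, -0.271, 0.169] [-0.66  0.54  1.33 -0.    1.27  1.17]
-105 [0.541, -0.271, 0.32] [-0.66  0.46  1.06 -0.    1.62  1.17]
-105 [0.4975, 0.193, 0.33] [ 0.15  0.28  1.28 -0.    1.58  1.98]
-105 [0.4975, 0.193, 0.18] [ 0.15  0.38  1.55 -0.    1.22  1.98]
-15 [0.541, -0.271, 0.169] [-0.66  0.54  1.33 -0.    1.27 -0.4 ]
-15 [0.541, -0.271, 0.32] [-0.66  0.46  1.06 -0.    1.62 -0.4 ]
-15 [0.4975, 0.193, 0.33] [ 0.15  0.28  1.28 -0.    1.58  0.41]
-15 [0.4975, 0.193, 0.18] [ 0.15  0.38  1.55 -0.    1.22  0.41]
```

```bash
cat >> h.py <<'E'
def quat(deg):
    a=np.radians(deg);z=np.array([np.cos(a),np.sin(a),0]);x=np.array([0,0,-1.])
    return R.from_matrix(np.c_[x,np.cross(z,x),z]).as_quat()
E
python3 - <<'E'
from h import *
from bench import env,kinematics,monitor,eyes
q=quat(11)
if abs(kinematics.ik([.54,-.2695,.29],q)[5])>2: print("flip")
def st(l):
    s=monitor.sense();print(l,round(s["clock"],2),s["position"].round(4),s["contact_force"].round(2),s["ft_torque"].round(3),round(s["finger_gap"],3))
env.reach([.54,-.2695,.29],q);st("above")
env.movel([.54,-.2695,.169],velocity=.12,guard=8);st("down")
env.close_gripper(50);st("closed")
for n in("side","top"):
    f=eyes.grab_frame(n); cv2.imwrite(f"pics/{n}1.png",f["frame"][:,:,::-1])
E
python3 - <<'E'
import cv2,numpy as np
s=cv2.imread("pics/side1.png");t=cv2.imread("pics/top1.png")
a=lambda im,x,y,w,h,k:cv2.resize(im[y:y+h,x:x+w],None,fx=k,fy=k,interpolation=cv2.INTER_CUBIC)
cv2.imwrite("pics/c4.png",np.hstack([a(s,270,70,100,140,4),a(t,425,170,100,140,4)]))
E
```

```text
above 1.87 [ 0.5394 -0.2704  0.2898] [ 0.56 -0.37 -0.32] [-0.022  0.002 -0.005] 1.005
down 3.02 [ 0.5403 -0.2697  0.1698] [-0.13  0.5  -0.19] [-0.019  0.     0.05 ] 1.002
closed 3.62 [ 0.5401 -0.2695  0.1692] [-0.78  1.27  1.05] [ 0.04  -0.043  0.002] 0.249
```

View pics/c4.png

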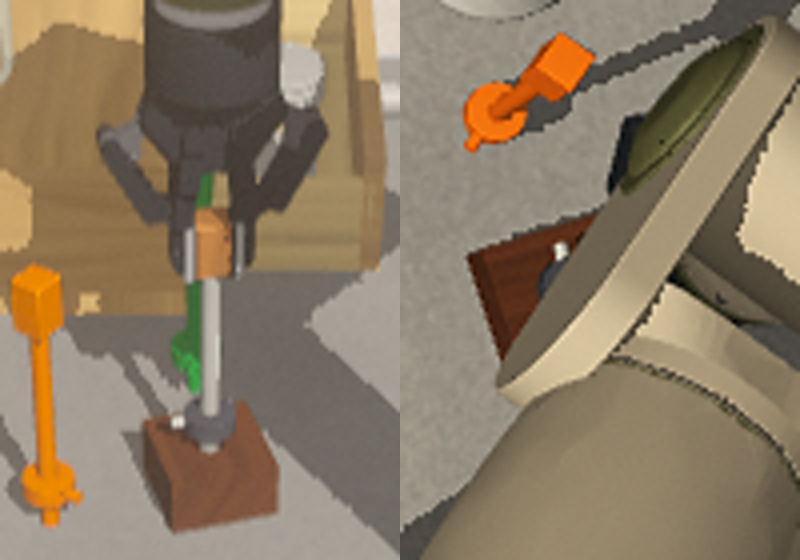

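```bash
python3 - <<'E'
from h import *
from bench import env,kinematics,monitor,eyes
q=quat(11)
def st(l):
    s=monitor.sense();print(l,round(s["clock"],2),s["position"].round(4),s["contact_force"].round(2),s["ft_torque"].round(3),round(s["finger_gap"],3))
p=monitor.sense()["position"]
env.movel([p[0],p[1],.335],velocity=.1);st("lift")
env.reach([.4975,.193,.335],q);st("over")
env.movel([.4975,.193,.256],velocity=.1,guard=6);st("near")
env.hold(.3)
for n in("side","top"):
    f=eyes.grab_frame(n); cv2.imwrite(f"pics/{n}2.png",f["frame"][:,:,::-1])
st("near")
a=lambda im,x,y,w,h,k:cv2.resize(im[y:y+h,x:x+w],None,fx=k,fy=k,interpolation=cv2.INTER_CUBIC)
s=cv2.imread("pics/side2.png");t=cv2.imread("pics/top2.png")
cv2.imwrite("pics/c5.png",np.hstack([a(s,305,190,80,140,4),a(t,170,190,120,140,4)]))
E
```

```text
lift 5.53 [ 0.54   -0.2695  0.3345] [ 0.28  0.4  -1.36] [ 0.06  -0.029 -0.009] 0.249
over 7.23 [0.4979 0.1922 0.3349] [ 0.23  1.03 -1.32] [-0.012 -0.019 -0.002] 0.25
near 8.18 [0.4978 0.193  0.2566] [ 0.62  0.72 -0.79] [-0.004  0.003  0.019] 0.252
near 8.57 [0.4975 0.193  0.2561] [ 0.29 -0.3  -0.7 ] [ 0.007 -0.012  0.003] 0.254
```

View pics/c5.png

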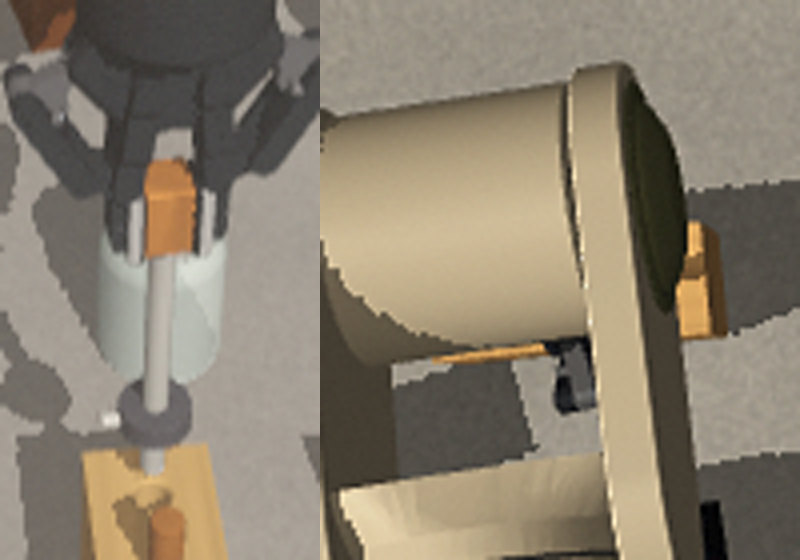

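View pics/side2.png

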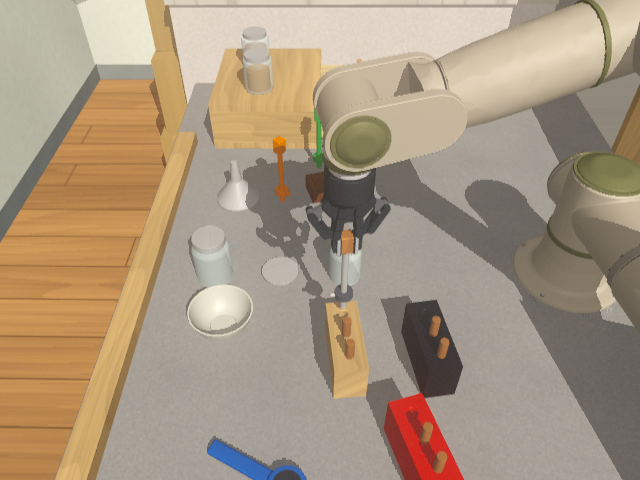

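```bash
python3 - <<'E'
from h import *
p=lambda u,v:np.array((305+u/4,190+v/4))
print(proj("side",[[.4975,.193,.107],[.4975,.193,.257],[.4975,.193,.09]]))
print("tip",p(152,472),onplane("side",p(152,472),.107)); print("top",p(161,256),onplane("side",p(161,256),.257))
print("mid",onplane("side",p(156.5,365),.182))
a=lambda im,x,y,w,h,k:cv2.resize(im[y:y+h,x:x+w],None,fx=k,fy=k,interpolation=cv2.INTER_CUBIC)
s=cv2.imread("pics/side2.png")
cv2.imwrite("pics/c6.png",a(s,325,225,45,105,7)[:, :])
E
```

```text
[[342.88733691 307.31180379]
 [345.56349233 250.16465965]
 [342.6180978  313.06118826]]
tip [343. 308.] [0.49732136 0.1946132  0.107     ]
top [345.25 254.  ] [0.4982067  0.20189338 0.257     ]
mid [0.49759448 0.19527664 0.182     ]
```

View pics/c6.png

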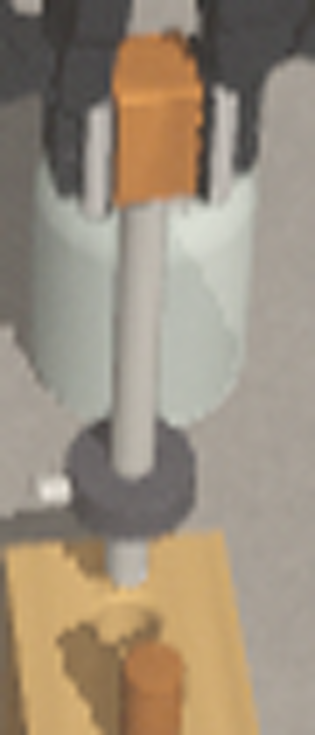

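```bash
python3 - <<'E'
from h import *
from bench import env,kinematics,monitor,eyes
def fz(n=8,dt=.02):
    L=[]
    for _ in range(n): env.hold(dt);L.append(monitor.sense()["contact_force"])
    L=np.array(L);return L.mean(0),L.std(0)
b,sd=fz();print("base",b.round(2),sd.round(2))
np.save("base.npy",b)
P=[.4975,.1927]
z=.256
g=env.movel([*P,.217],velocity=.03,guard=4)
m,_=fz(5);s=monitor.sense();print(g,s["position"].round(4),(m-b).round(2),s["clock"])
if not g:
  z=.217
  while z>.200:
    z-=.0015
    g=env.movel([*P,z],velocity=.01,guard=4)
    m,_=fz(3);s=monitor.sense();print(g,s["position"].round(4),(m-b).round(2),round(s["clock"],2))
    if g or (m-b)[2]>8: break
for n in("side",):
    f=eyes.grab_frame(n); cv2.imwrite(f"pics/{n}3.png",f["frame"][:,:,::-1])
a=lambda im,x,y,w,h,k:cv2.resize(im[y:y+h,x:x+w],None,fx=k,fy=k,interpolation=cv2.INTER_CUBIC)
s=cv2.imread("pics/side3.png")
cv2.imwrite("pics/c7.png",a(s,315,240,60,110,6))
E
```

```text
base [ 0.04  0.2  -1.14] [0.4  0.58 0.48]
False [0.4975 0.1927 0.217 ] [-0.13  1.25 -1.  ] 10.2417
False [0.4976 0.1927 0.2155] [ 0.12  1.81 -0.43] 10.59
False [0.4975 0.1927 0.2139] [ 0.71  1.88 -0.57] 10.94
False [0.4975 0.1927 0.2124] [ 0.04  1.35 -1.25] 11.29
False [0.4975 0.1927 0.2109] [ 0.19  1.82 -0.52] 11.64
False [0.4975 0.1927 0.2094] [ 0.52  1.8  -0.86] 11.99
False [0.4975 0.1927 0.2079] [ 0.23  2.15 -0.68] 12.34
True [0.4975 0.193  0.207 ] [0.12 0.4  4.97] 12.6
```

View pics/c7.png

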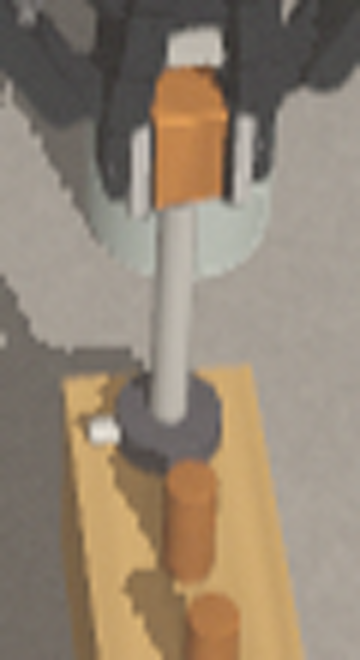

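```bash
python3 - <<'E'
from h import *
from bench import env,kinematics,monitor,eyes
b=np.load("base.npy")
def fz(n=3,dt=.02):
    L=[]
    for _ in range(n): env.hold(dt);L.append(monitor.sense()["contact_force"])
    return np.array(L).mean(0)
P=[.4975,.1937]
z=.207
while z>.160:
    z-=.0015
    g=env.movel([*P,z],velocity=.012,guard=4)
    m=fz();s=monitor.sense();print(g,s["position"].round(4),(m-b).round(2),round(s["clock"],2))
    if (m-b)[2]>7.5 or s["clock"]>32 : break
    if g: z=s["position"][2]; 
    if g and z<.196: break
m=fz(10);print((m-b).round(2))
E
```

```text
False [0.4976 0.1935 0.2057] [-0.67 -1.35  5.38] 12.95
False [0.4976 0.1935 0.2039] [ 0.24 -1.64  4.47] 13.28
False [0.4975 0.1937 0.2023] [ 0.37 -2.2   3.  ] 13.6
False [0.4975 0.1937 0.2008] [ 0.27 -1.67  2.89] 13.93
False [0.4975 0.1938 0.1994] [ 0.63 -1.84  2.91] 14.25
False [0.4975 0.1937 0.1979] [ 0.65 -0.63  3.06] 14.57
False [0.4975 0.1937 0.1964] [ 0.32 -1.41  2.97] 14.9
False [0.4975 0.1937 0.1949] [-0.17 -0.93  2.63] 15.22
False [0.4975 0.1937 0.1934] [-0.24 -1.31  3.47] 15.55
True [0.4976 0.1937 0.1928] [-1.23 -0.7   7.05] 15.81
[-0.56 -0.59  6.71]
```

```bash
python3 - <<'E'
from h import *
from bench import env,kinematics,monitor,eyes
b=np.load("base.npy")
def fz(n=6,dt=.02):
    L=[]
    for _ in range(n): env.hold(dt);L.append(monitor.sense()["contact_force"])
    return np.array(L).mean(0)
z=monitor.sense()["position"][2]
for i in range(4):
    z-=.0002
    g=env.movel([.4975,.1937,z],velocity=.005,guard=4)
    m=fz();s=monitor.sense();print(g,s["position"].round(5),(m-b).round(2),round(s["finger_gap"],3),round(s["clock"],2))
    if (m-b)[2]>10: break
f=eyes.grab_frame("side"); cv2.imwrite("pics/side4.png",f["frame"][:,:,::-1])
a=lambda im,x,y,w,h,k:cv2.resize(im[y:y+h,x:x+w],None,fx=k,fy=k,interpolation=cv2.INTER_CUBIC)
cv2.imwrite("pics/c8.png",a(cv2.imread("pics/side4.png"),315,240,60,110,6))
E
```

```text
False [0.49752 0.19377 0.19287] [-1.05 -0.77  6.5 ] 0.247 16.32
False [0.49752 0.19376 0.19276] [-0.71 -0.86  7.44] 0.251 16.68
False [0.49756 0.19375 0.19267] [-1.56 -0.93  8.13] 0.246 17.02
False [0.49756 0.19376 0.19258] [-1.46 -0.9   8.89] 0.253 17.38
```

View pics/c8.png

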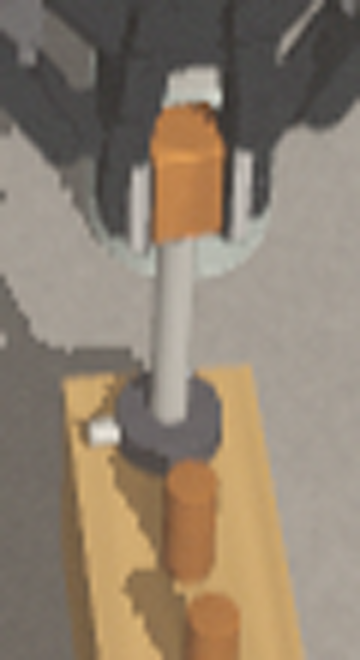

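```bash
python3 - <<'E'
from h import *
from bench import env,kinematics,monitor,eyes
a=lambda im,x,y,w,h,k:cv2.resize(im[y:y+h,x:x+w],None,fx=k,fy=k,interpolation=cv2.INTER_CUBIC)
env.release()
env.movel([.4975,.1937,.30],velocity=.08)
env.reach([.4,-.1,.36],quat(11)); env.hold(.3)
s=monitor.sense();print(s["position"],s["contact_force"],s["clock"])
for n in("side","top"):
    f=eyes.grab_frame(n); cv2.imwrite(f"pics/{n}5.png",f["frame"][:,:,::-1])
cv2.imwrite("pics/c9.png",np.hstack([a(cv2.imread("pics/side5.png"),315,230,60,110,5),a(cv2.imread("pics/top5.png"),190,205,90,110,5)]))
E
```

```text
[ 0.40019346 -0.09961895  0.35986965] [-0.48702502 -0.47558729  0.48337258] 21.0667
```

View pics/c9.png

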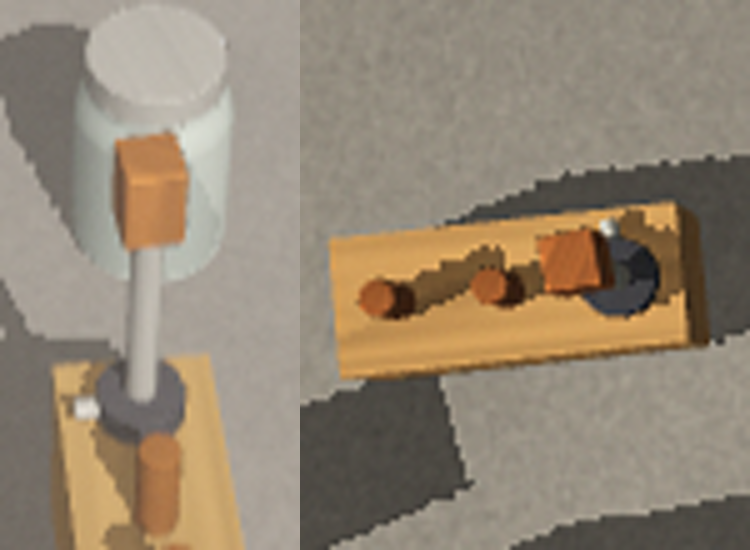

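View pics/side5.png

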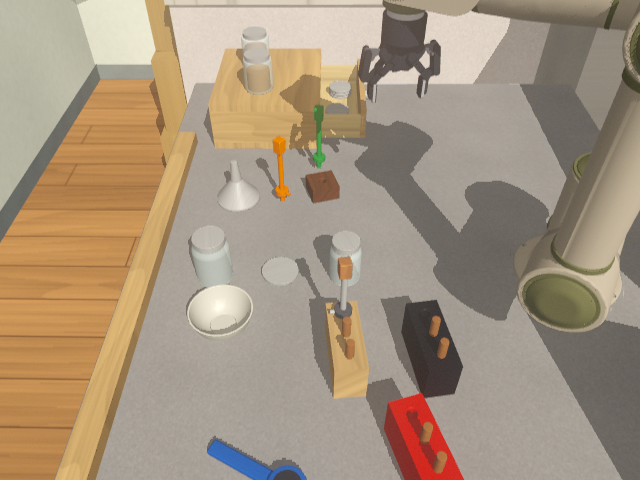

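```bash
python3 - <<'E'
from h import *
a=lambda im,x,y,w,h,k:cv2.resize(im[y:y+h,x:x+w],None,fx=k,fy=k,interpolation=cv2.INTER_CUBIC)
cv2.imwrite("pics/c10.png",np.hstack([a(cv2.imread("pics/side5.png"),328,250,36,75,8),a(cv2.imread("pics/top5.png"),230,235,45,75*1,8)]))
print(proj("side",[[.4975,.193,.2296],[.4975,.193,.1936],[.4975,.193,.104]]),proj("top",[[.4975,.193,.2296],[.4975,.193,.104],[.4975,.193,.09]]))
E
```

```text
[[345.03017349 261.55325391]
 [344.36157169 275.83070714]
 [342.8393726  308.3360431 ]] [[242.1200227  257.52466683]
 [251.79986611 260.77794527]
 [252.74475054 261.09550952]]
```

View pics/c10.png

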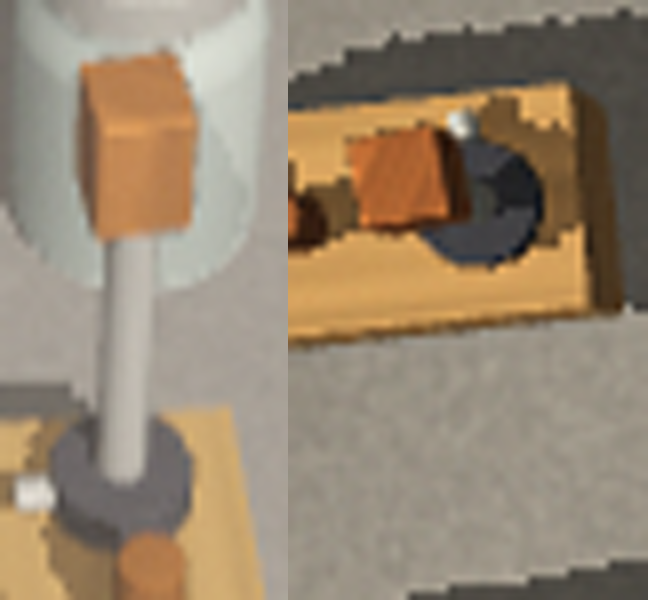

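```bash
python3 - <<'E'
from bench import job,monitor
print(monitor.sense()["clock"]);print(job.hand_in())
E
```

```text
21.1667
the job is handed in; nothing more can be done
None
```

The gauge now stands upright and released in the pine rail's empty socket, with its collar down at the rail's top. The job was handed in at 21.2 s.

- **Press:** The collar met the rail with the TCP at about z = 0.207 m. It then slid with about 3–5 N until the rod met firm resistance at about 0.193 m. I pressed about 0.3 mm further to confirm the bottom. Force rose about 8 N/mm, which fits the cork's 9 N/mm. The measured peak was about 9 N.
- **Depth:** The readings put the socket at about 46 mm deep, near the low end of the 45–75 mm range.
- **Final pictures:** In the side picture the grip top is within 0.3 px of where a bottomed gauge should be, and the collar looks seated. In the top picture grip and collar are both about 2 px (roughly 3–4 mm) from where I predicted. Both are off the same way, so I read it as the disagreement between the two cameras I had already seen, not as tilt.
- **Not confirmed:** When I let go, the cork may have lifted the rod and collar by up to about 0.5 mm. That is too small to see in the pictures.
- **Surroundings:** From the side picture, nothing else in the scene had moved.

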